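# Battery into the floodlight, lid latched

### The arm

A 7-joint arm with a two-finger parallel gripper is mounted at the origin on a cart in front of the work surface, level with it; the furniture and walls round the work are solid. World frame = base frame: x ahead of the robot, y to its left, z up, the work surface at z = 0. Lengths are in m, angles in rad, forces in N, time in s.
With the tool pointing down it reaches from about 0.4 to 0.85 m from the base axis. Payload 10.4 kg.
Tool frame: the origin (TCP) lies midway between the tips of the shut fingers; the grasp point (between the pads) lies 19 mm behind it; z points along the fingers, y is the line along which they close (so a half turn about z gives the same grasp; the last joint's range is limited). The gripper opens to 87 mm and grips with 3 to 60 N. Pads are 19 mm wide; open, the fingers measure 117 mm over their backs; the gripper's body (75 mm by 190 mm) begins 51 mm behind the grasp point.
Start: joints at [1.167, 0.332, -0.065, 1.46, 0.022, 1.35, -0.088], TCP at [0.232, -0.58, 0.192] pointing down, gripper open.
Joint ranges: [-2.6, 2.6], [-0.5, 2.12], [-1.47, 1.34], [0.16, 2.42], [-1.27, 4.41], [0.06, 2.06], [-2.6, 2.6]. Speed limits (rad/s): [2.22, 2.22, 2.79, 2.79, 3.14, 3.14, 3.14].

### API

Orientations are given as a unit quaternion [x, y, z, w].
In Python, from bench import r gives the robot as it stands.
- The arm moves only by the tool apply_moves, never from a script. Its argument "steps" is a list of rows, each a list of 7 numbers: the turn, a rotation vector about the tool's x, y, z in rad, then the shift along the tool's x, y, z in mm, then the opening, from -1 (shut) to 1 (fully open). In form: [[ax, ay, az, x, y, z, claw], ...]. A call has 1 to 20 rows; each row is the pose to reach, as a shift and turn from the pose commanded when the call began, along the tool's axes at that moment; what a row does not reach only later rows make up. A row lasts 1/12 s, in which the tool goes at most 41.7 mm and 7.16 degrees, less where a joint would pass 70% of its speed; a pose out of reach is approached as far as the arm can. A call with a gripper value outside its range is refused whole. The fingers move at their own pace and stop on an object; "force" is the grip in N (left out, the last holds). Time passes only in rows, so rows that repeat a pose let the fingers close. It gives the time, the measured TCP pose, the force, the opening and the grip force at its end, in the units of the state.
- r.read_state(): the state, without advancing time (a new reading comes with each control period).
- r.camera(name): name is "scene" or "top" or "wrist"; returns a dict with "pixels" (480x640x3 uint8, red, green, blue), "z_map" (480x640 float32, m along the optical axis (not along the pixel's ray), 0 where there is no reading), "fovy" (degrees; the focal length in pixels is half the picture's height over the tangent of half this angle, whatever the lens; pixels are square), "cx", "cy" (the principal point, pixels), "k1" (the pictures are not rectified: a ray, as slopes to the right and down, at radius r is drawn at 1 + k1 r^2 times it, then the intrinsics apply), "position" and "orientation" of the camera in the world. Camera axes: x right, y down, z forward; pixel columns grow to the right and rows downward; lengths in m; the calibration is good to about 2 mm. A picture is of the moment at which its call begins.
- r.close_job(): hands the job in; it is judged then, once.
The state is a dict: "time": time; "joint_positions": joint angles; "joint_vel": joint speeds; "joint_torque": joint torques, N m; "ee_pos": TCP position; "eef_rot": TCP orientation; "ft_force": force on the tool from outside, world axes, zero at the start; "torque": the same for the moment, N m; "width": finger opening in m; "grip_force": force on a finger pad.
Only numpy, scipy, OpenCV 4.12 (cv2) and the standard library are available. Lean on these libraries where they do the work, as an engineer would, in place of code of your own. Each camera call takes 0.05 s, during which the arm holds its last target. There are 200 camera calls.

### The job

Take the battery pack out of its sloping charger, set it down flat so that you can take it again round its middle, and lower it (do not drop it in) into the battery bay on the back of the floodlight, contacts toward the latch end. Swing the sprung lid shut and, while holding it down, push the flush slide by its small ridge toward the lid's free edge until it clicks over and the lid stays locked. Leave the other things on the bench alone.

Things in the scene. Friction and masses are not known exactly. Their poses are not given: they have to be found in the camera images.
- work_light: LED floodlight, teal housing and black bezel, 196 x 176 mm, lying on its face, fixed. Origin: centre of its underside on the bench; x runs from the latch end to the hinge end, y across, z up. Its back is 44 mm high, with the grey battery bay in the middle; 6 mm cooling fins begin 54 mm to either side of the middle. The tubular foot lies round the hinge end, to x 130, z 36 mm
- bay_floor (a point): centre of the bay's floor, 46 mm above the bench, axes as work_light. The bay is a tub 109 (x) x 53 (y) mm inside, 44 mm deep, walls 5 mm, its top 8 mm flared 3 mm. Each long wall has a finger cut-out in the middle, 42 mm wide, down to 4 mm above the floor. A seated pack's centre is 19 mm above this point, its top 6 mm below the rim. A bolt keeper stands before the latch end, 98 mm above the bench
- pack_center (a point): centre of the loose battery pack, a grey slab with a dark cap at its contact end: 102 (its x) x 46 (y) x 38 mm (z), 0.27 to 0.53 kg. x points away from the contact end, z out of its upper face. It starts in the charger, contact end low, x rising at 35 degrees. In the bay its x must point as the floodlight's x: contacts at the latch end. Clearance 3.5 mm a side
- pack_contacts (a point): middle of the pack's contact end, 51 mm from its centre along its -x (two brass strips)
- charger: sloping charger, 124 x 84 mm, fixed. Origin: centre of its underside; the slope rises at 35 degrees along its x. Two cheeks, 8.5 mm thick and as high as the pack, cover the sides of the pack's lower 60 mm, so only the upper 40 mm of its sides can be grasped (the slope goes on under it); a stop carries its low end. Lift the pack straight up or square off the slope
- lid (a joint): angle of the bay's lid: 0 shut, 1.98 rad at its stop, leaning back past upright, where its torsion spring holds it at the start. The spring turns it open with 0.54 N m when shut and 0.14 N m at the stop, so it flies up again if let go unlatched; holding it shut takes about 8 N pressed down 70 mm from the hinge
- lid_hinge (a point): middle of the lid's hinge axis, 64 mm toward the hinge end from the bay's centre and 91 mm above the bench. The lid is 66 mm wide and reaches 128 mm from this axis; its outer face lies 5 mm off the axis (96 mm above the bench when shut). Reach behind it from above to shut it
- lid_edge (a point): middle of the outer edge of the lid's free end (the latch end), 128 mm from the hinge axis
- slide (a joint): flush slide in the lid: 0 unlocked (start), 0.010 m locked, moving toward the lid's free edge. An over-centre detent half-way resists with up to 4.6 N, then snaps it to its end. Locked, a steel bolt stands 8 mm out of the free edge and catches under the keeper. If it is set while the lid is open, the bolt lands on the keeper and the lid cannot shut: push it back first
- slide_ridge (a point): top middle of the slide's ridge, 109 mm from the hinge axis unlocked, 119 mm locked. The ridge is 26 mm long across the lid, 8 mm thick along the travel and stands 7 mm above the lid's outer face. The slide's plate and the lid round it are flush and may be pressed on; pushing the lid shut by the ridge itself can trip the slide too early
- masking_roll: bystander: roll of masking tape lying flat, 105 mm across, 25 mm high; origin under its centre
- tape_measure: bystander: tape measure, 37 x 85 x 66 mm; origin under its centre
- offcut_round: bystander: round walnut offcut, 35 mm thick, 105 mm long; origin under its centre
There are look-alikes about, which are no part of the job. What is shaped like the part that bears pack_center but red is not meant.

How it is judged:
On the way, in this order (a step that is already met when the one before it is completed fails the run):
1. the pack is set down flat on the bench and let go (height (world z) of pack_center below 0.0225 m and contact force between the fingers and pack below 0.02 N), for 0.1 s.
2. the pack lies right down in the bay (horizontal distance between pack_center and bay_floor below 0.008 m and z of pack_center in the frame of work_light below 0.069 m), for 0.2 s.
At the end, for the whole second after the job is handed in: The pack lies in the bay, released and at rest, right down (within 4 mm), centred within 8 mm, contacts at the latch end; the lid is shut (under 0.025 rad) and its slide is over the detent (8.5 mm or more of its 10 mm travel), so that the bolt holds it (all of step 2 and value of joint lid below 0.025 rad and value of joint slide above 0.0085 m and x of pack_contacts in the frame of work_light below -0.04 m); the robot touches nothing.
It fails at once if the pack is let go in the bay more than 8 mm above its floor (horizontal distance between pack_center and bay_floor below 0.03 m and z of pack_center in the frame of work_light between 0.073 and 0.13 m and contact force between the fingers and pack below 0.02 N).
It fails at once if a bystander is moved more than 30 mm (distance of any of masking_roll, tape_measure, offcut_round from where it was at the start of the episode above 0.03 m).
It also fails if it takes over 58 s, if anything falls off the work surface, if the arm or the gripper's body presses on something with over 40 N, if the wrist force passes 120 N, or if a joint passes its speed limit or range.

## Working session

There is one attempt and no reset: what is moved stays moved. The work goes in short steps, Python scripts to look and compute and a tool call to move; the robot and the scene stay as the last step left them, time stands still between calls to the robot, and variables do not carry over. Pictures are saved under pics/ and viewed, at most 10 in all, crops included, and the job is handed in when it is done.

Besides the shell and the picture viewer there is one more tool, called after ">>>" by a JSON object that holds its "name" and its "arguments", one argument or row to a line. apply_moves: Moves the arm, as the interface text tells. Its arguments: {"type":"object","properties":{"steps":{"type":"array","items":{"type":"array","items":{"type":"number"}}},"force":{"type":"number"}},"required":["steps"]}

```bash
ls; mkdir -p pics
cat > h.py <<'E'
import numpy as np, cv2
from scipy.spatial.transform import Rotation as R
from bench import r
def cam(n):
    c=r.camera(n); c['f']=240/np.tan(np.radians(c['fovy'])/2); return c
def slopes(c,uv):
    uv=np.asarray(uv,float).reshape(-1,1,2)
    K=np.array([[c['f'],0,c['cx']],[0,c['f'],c['cy']],[0,0,1]])
    return cv2.undistortPoints(uv,K,np.array([c['k1'],0,0,0.]))[:,0]
def rays(c,uv):
    s=slopes(c,uv); d=np.c_[s,np.ones(len(s))]
    return R.from_quat(c['orientation']).apply(d)
def onplane(c,uv,z):
    d=rays(c,uv); p=np.array(c['position']); return p+d*((z-p[2])/d[:,2])[:,None]
def cloud(c,uv):
    uv=np.asarray(uv,int).reshape(-1,2)
    z=c['z_map'][uv[:,1],uv[:,0]]; return np.array(c['position'])+rays(c,uv)*z[:,None]
def save(n,im): cv2.imwrite('pics/'+n,im[:,:,::-1])
E
python3 - <<'E'
from h import *
a=cam('scene');b=cam('top')
for c in(a,b): print(c['position'],c['orientation'],c['fovy'],c['cx'],c['cy'],c['k1'],(c['z_map']>0).mean())
save('s.png',a['pixels']);save('t.png',b['pixels'])
print(r.read_state())
E
```

```text
pics
[0.06010143 0.87031354 0.79927279] [-0.19283355  0.86103483 -0.45995644  0.09936958] 53.22295120491282 314.609999988148 254.2682048676912 -0.05328565148683493 0.994384765625
[ 0.2922104  -0.06550447  1.28902454] [-0.70182488  0.70746606 -0.06030372  0.05742013] 51.61591462952745 316.43720428937297 237.86992119719483 -0.051354189181113334 0.9959733072916667
{'time': 0.1, 'joint_positions': array([ 1.16742192,  0.33284802, -0.06468535,  1.46082694,  0.02158065,
        1.34989585, -0.0885012 ]), 'joint_vel': array([-0.00017076, -0.00244353, -0.00142055, -0.00280323, -0.00280143,
        0.00098856, -0.00137616]), 'joint_torque': array([ 2.38206878e-03, -6.24546075e+01,  2.53045763e-02, -3.90722001e+01,
       -6.13576197e-02,  3.66049481e-02,  1.74886077e-05]), 'ee_pos': array([ 0.23213051, -0.579892  ,  0.19162342]), 'eef_rot': array([ 9.81930901e-01,  1.89238719e-01, -1.41926480e-04, -6.26010021e-04]), 'ft_force': array([-0.1113657 , -0.22525997, -0.35837923]), 'torque': array([-0.02841431,  0.01756474, -0.03843634]), 'grip_force': 0.0, 'width': 0.0871543183544076}
```

View pics/s.png

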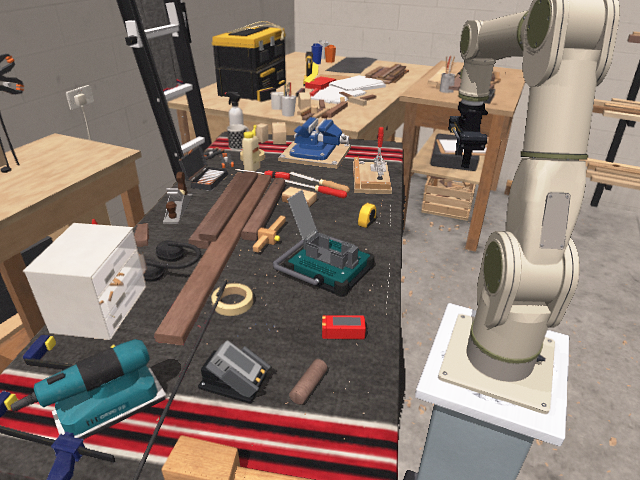

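View pics/t.png

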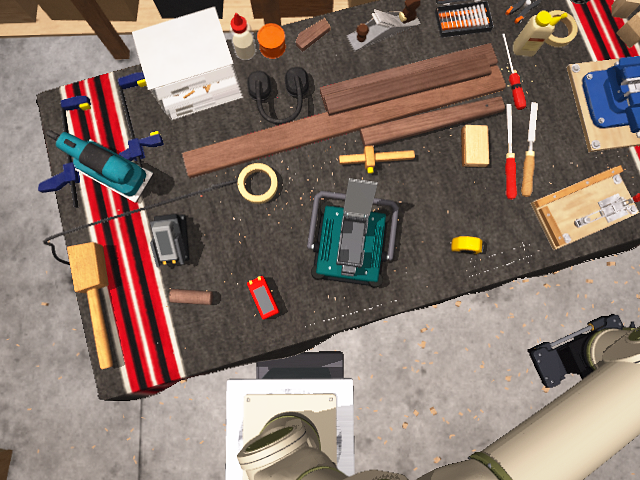

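The scene view shows the grey pack in the charger (238,365), the floodlight (325,262) with its lid up, a red look-alike (343,327), and the bystanders: roll (232,298), tape measure (368,214) and round offcut (308,380). In the top view, the charger is at (170,240), the floodlight (350,245) and the red pack (262,297). Candidates for the pack are the grey slab in the charger at top (170,240) and the red slab at (262,297). I choose the grey one and will check it in a close crop.

Run:
```python
from h import *
a=cam('scene');b=cam('top')
np.savez('a.npz',**{k:np.array(v) for k,v in a.items()});np.savez('b.npz',**{k:np.array(v) for k,v in b.items()})
def crop(c,x,y,w=100,h=75): return cv2.resize(c['pixels'][y:y+h,x:x+w],(400,300),interpolation=cv2.INTER_CUBIC)
m=np.vstack([np.hstack([crop(b,125,205),crop(a,190,330)]),np.hstack([crop(b,300,172,152,114),crop(a,260,190,132,99)])])
save('crop.png',m)
```

```text
(no output)
```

View pics/crop.png

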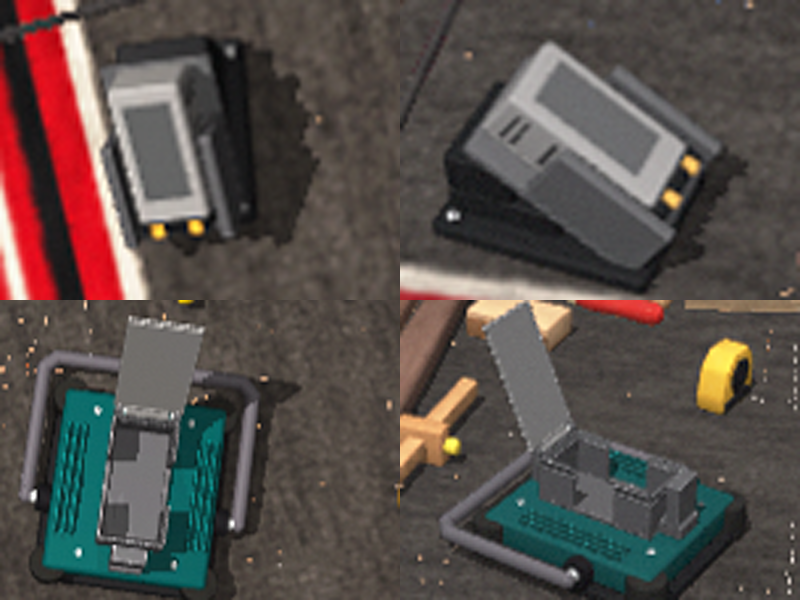

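Run:
```python
from h import *
def L(n):
    d=np.load(n); return {k:(d[k] if d[k].ndim else float(d[k])) for k in d.files}
C={'scene':L('a.npz'),'top':L('b.npz')}
win={'scene':[(195,335,275,400),(270,228,380,297)],'top':[(145,205,200,270),(305,190,405,290)]}
def grid(w): x0,y0,x1,y1=w; g=np.mgrid[y0:y1,x0:x1]; return np.c_[g[1].ravel(),g[0].ravel()]
for n,c in C.items():
    # charger
    uv=grid(win[n][0]); P=cloud(c,uv); px=c['pixels'][uv[:,1],uv[:,0]].astype(int)
    mx=px.max(1);mn=px.min(1)
    m=(mx-mn<25)&(mx>100)&(P[:,2]>0.04)
    Q=P[m]
    # robust plane (tilted 35): RANSAC
    rng=np.random.default_rng(0);best=0
    for _ in range(800):
        t=Q[rng.choice(len(Q),3,replace=False)];nn=np.cross(t[1]-t[0],t[2]-t[0]);l=np.linalg.norm(nn)
        if l<1e-5: continue
        nn/=l; 
        if abs(abs(nn[2])-np.cos(np.radians(35)))>.1: continue
        i=abs((Q-t[0])@nn)<.002
        if i.sum()>best: best=i.sum();I=i
    q=Q[I];ce=q.mean(0);nn=np.linalg.svd(q-ce)[2][2];nn*=np.sign(nn[2])
    h=nn[:2]/np.linalg.norm(nn[:2]); ax=np.array([-h[0]*nn[2],-h[1]*nn[2],np.hypot(*nn[:2])]);ay=np.cross(nn,ax)
    s=np.c_[(q-ce)@ax,(q-ce)@ay].astype(np.float32)
    rect=cv2.minAreaRect(s)
    lo,hi=np.percentile(s,[1,99],axis=0)
    o=(np.array(rect[0]))
    top=ce+ax*o[0]+ay*o[1]; cen=top-nn*.019
    print(n,'pack n',nn.round(3),'tilt',np.degrees(np.arccos(nn[2])).round(1),'yaw',np.degrees(np.arctan2(ax[1],ax[0])).round(1),'rect',rect,'top',top.round(4),'cen',cen.round(4),best,lo,hi)
    # light
    uv=grid(win[n][1]); P=cloud(c,uv); px=c['pixels'][uv[:,1],uv[:,0]].astype(int)
    teal=(px[:,1]-px[:,0]>30)&(P[:,2]>.03)&(P[:,2]<.06)
    t=P[teal]; print(n,'teal z',np.median(t[:,2]),cv2.minAreaRect(t[:,:2].astype(np.float32)))
    g=(px.max(1)-px.min(1)<25)&(P[:,2]>.083)&(P[:,2]<.094)
    q=P[g]; print('rim',g.sum(),np.median(q[:,2]),cv2.minAreaRect(q[:,:2].astype(np.float32)))
    np.save('rim_%s.npy'%n,q)
    for nm,(u,v) in ({'roll':(257,183),'offcut':(190,297),'tape':(466,244),'red':(262,297)}.items() if n=='top' else {}.items()): print(nm,cloud(c,[(u,v)]))
```

```text
scene pack n [-0.575 -0.05   0.817] tilt 35.3 yaw 5.0 rect ((-0.004264872521162033, -0.001293964684009552), (0.10685107111930847, 0.06783665716648102), 1.1695038080215454) top [0.4816 0.3079 0.0724] cen [0.4925 0.3089 0.0569] 767 [-0.05246704 -0.03349908] [0.04703549 0.03036494]
scene teal z 0.04305961551944737 ((0.49042659997940063, -0.15663328766822815), (0.16693365573883057, 0.18156111240386963), 81.7420425415039)
rim 242 0.08783786165818563 ((0.48437774181365967, -0.1556486338376999), (0.06845354288816452, 0.1514318585395813), 80.34381103515625)
top pack n [-0.573 -0.063  0.817] tilt 35.2 yaw 6.3 rect ((-0.004908416420221329, 0.002544846385717392), (0.06673765927553177, 0.10741057246923447), 89.47280883789062) top [0.481  0.3082 0.0728] cen [0.4919 0.3094 0.0573] 359 [-0.05199161 -0.02954085] [0.04749622 0.03535272]
top teal z 0.04440410715497056 ((0.48821181058883667, -0.15869927406311035), (0.1595032811164856, 0.17849814891815186), 81.0352554321289)
rim 259 0.0891506559287214 ((0.4823360741138458, -0.15845830738544464), (0.06438428163528442, 0.1460406631231308), 81.49205780029297)
roll [[6.59668165e-01 8.67079266e-02 3.09067508e-04]]
offcut [[0.35454281 0.24839098 0.03480149]]
tape [[ 0.47956487 -0.44656812  0.06535261]]
red [[0.35319997 0.06603782 0.0403895 ]]
```

```bash
cat >> h.py <<'E'
def toolR(yaw,tilt=0):
    "tool x at yaw (deg), pointing down, tipped so that tool z leans forward along x by tilt deg"
    y=np.radians(yaw); return R.from_euler('z',y)*R.from_euler('x',np.pi)*R.from_euler('y',np.radians(tilt))
def rel(p,q,frm=None):
    s=r.read_state() if frm is None else frm
    R0=R.from_quat(s['eef_rot']); d=R0.inv().apply(np.array(p)-s['ee_pos'])*1000
    w=(R0.inv()*q).as_rotvec(); print('turn',w.round(3),'mm',d.round(1),'rows',max(np.linalg.norm(d)/41.7,np.degrees(np.linalg.norm(w))/7.16).round(1))
E
python3 - <<'E'
from h import *
q=toolR(0,35); print(q.as_matrix()[:,2], q.as_matrix()[:,0])
rel([.42,-.3,.38],toolR(-9)); rel([.45,-.16,.40],toolR(-9))
E
```

```text
[ 5.73576436e-01 -1.00317193e-16 -8.19152044e-01] [8.19152044e-01 7.02428547e-17 5.73576436e-01]
turn [-0.001  0.     0.538] mm [ 278.4 -190.3 -188. ] rows 9.3
turn [-0.001  0.     0.538] mm [ 358.3 -309.2 -207.9] rows 12.4
```

>>> {"name": "apply_moves", "arguments": {
  "steps": [
    [0,0,0.12,60,-40,-60,1],
    [0,0,0.24,90,-60,-120,1],
    [0,0,0.36,120,-80,-160,1],
    [0,0,0.48,155,-105,-188,1],
    [0,0,0.538,190,-130,-188,1],
    [0,0,0.538,225,-155,-190,1],
    [0,0,0.538,258,-175,-190,1],
    [0,0,0.538,278,-200,-195,1],
    [0,0,0.538,298,-230,-200,1],
    [0,0,0.538,330,-260,-205,1],
    [0,0,0.538,350,-290,-208,1],
    [0,0,0.538,358,-309,-208,1],
    [0,0,0.538,358,-309,-208,1],
    [0,0,0.538,358,-309,-208,1]
  ]
}}

```text
time: 1.37
ee_pos: [0.4521, -0.1516, 0.4019]
eef_rot: [0.997, -0.073, 0.001, -0.001]
ft_force: [0.1, 0.2, -0.2]
width: 0.0872
grip_force: 0.0
```

Run:
```python
from h import *
c=cam('wrist'); np.savez('w.npz',**{k:np.array(v) for k,v in c.items()}); save('w.png',c['pixels'])
s=r.read_state(); print(s['time'],s['ee_pos'],c['position'],R.from_quat(c['orientation']).as_matrix()[:,2])
```

```text
1.4167 [ 0.45106096 -0.15570968  0.40122986] [ 0.52169655 -0.16137892  0.5927207 ] [-0.24988851  0.03915752 -0.96748252]
```

View pics/w.png

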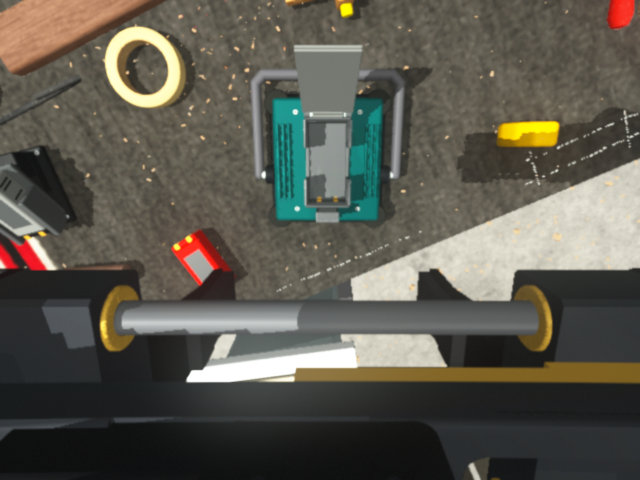

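Wrist view: the floodlight is at (328,158), its bay tub spans (305-350, 115-207), the keeper is at (327,215), brass contacts at the latch end, and the red pack is at (203,258).

Run:
```python
from h import *
def L(n):
    d=np.load(n); return {k:(d[k] if d[k].ndim else float(d[k])) for k in d.files}
for n,w in (('w.npz',(240,60,415,230)),('b.npz',(305,170,405,290)),('a.npz',(270,200,380,297))):
    c=L(n);x0,y0,x1,y1=w;g=np.mgrid[y0:y1,x0:x1];uv=np.c_[g[1].ravel(),g[0].ravel()]
    P=cloud(c,uv);px=c['pixels'][uv[:,1],uv[:,0]].astype(int)
    teal=(px[:,1]-px[:,0]>30)&(P[:,2]>.038)&(P[:,2]<.05)
    rc=cv2.minAreaRect(P[teal][:,:2].astype(np.float32)); print(n,'teal',rc,np.median(P[teal][:,2]))
    yaw=np.radians(-9); ex=np.array([np.cos(yaw),np.sin(yaw)]);ey=np.array([-ex[1],ex[0]]); o=np.array([.489,-.1575])
    gr=px.max(1)-px.min(1)<25
    Q=P[gr&(P[:,2]>.084)&(P[:,2]<.095)]; l=np.c_[(Q[:,:2]-o)@ex,(Q[:,:2]-o)@ey]*1000
    b=(abs(l[:,0])<50)
    for sg in(-1,1):
        k=b&(sg*l[:,1]>18)&(sg*l[:,1]<38)
        if k.sum()>5:
            f=np.polyfit(l[k,0],l[k,1],1); print(' long wall',sg,k.sum(),'y mid',f[1].round(1),'slope deg',np.degrees(np.arctan(f[0])).round(2),'pct',np.percentile(l[k,1],[3,97]).round(1))
    k=abs(l[:,1])<20; h=np.histogram(l[k,0],bins=np.arange(-100,80,4)); print(' xprof',[(int(a),int(m)) for a,m in zip(h[1],h[0]) if m])
    F=P[gr&(P[:,2]>.042)&(P[:,2]<.050)]; l=np.c_[(F[:,:2]-o)@ex,(F[:,:2]-o)@ey]*1000; k=(abs(l[:,0])<70)&(abs(l[:,1])<30)
    if k.sum(): print(' floor',np.percentile(l[k],[1,99],axis=0).round(1),np.median(F[k][:,2]))
    # charger pack? lid
    Q=P[gr&(P[:,2]>.11)]; l=np.c_[(Q[:,:2]-o)@ex,(Q[:,:2]-o)@ey,Q[:,2]]*1000
    if len(l): print(' lid y',np.percentile(l[:,1],[2,98]).round(1),'x',np.percentile(l[:,0],[1,99]).round(1),'z',l[:,2].max())
```

```text
w.npz teal ((0.4914059340953827, -0.1573154330253601), (0.15899428725242615, 0.1779102087020874), 81.63677215576172) 0.04233394326527906
 long wall -1 143 y mid -29.2 slope deg 0.41 pct [-31.6 -27.1]
 long wall 1 118 y mid 30.0 slope deg 0.56 pct [27.9 31.8]
 xprof [(-76, 5), (-72, 4), (-68, 3), (-64, 8), (-60, 6), (-56, 85), (-52, 1), (56, 31), (60, 118), (64, 49)]
 floor [[-50.8 -28.4]
 [ 57.   28.3]] 0.044328984898540424
 lid y [-30.1  32.5] x [ 32.9 110.6] z 592.720701604561
b.npz teal ((0.4883679747581482, -0.15880906581878662), (0.15930315852165222, 0.1782110184431076), 81.0614242553711) 0.044249402470176946
 long wall -1 53 y mid -31.0 slope deg 0.44 pct [-34.  -28.4]
 long wall 1 45 y mid 28.0 slope deg 0.35 pct [25.6 30.4]
 xprof [(-80, 7), (-76, 2), (-72, 2), (-68, 4), (-60, 24), (-56, 9), (52, 8), (56, 27), (60, 14), (64, 5), (68, 1)]
 floor [[-48.8 -28.3]
 [ 54.5  26.2]] 0.046357685218266775
 lid y [-32.4  60.1] x [-208.8  119.1] z 1289.024539629041
a.npz teal ((0.4896295666694641, -0.15795011818408966), (0.1670171320438385, 0.17998512089252472), 80.57793426513672) 0.04333380993684921
 long wall -1 43 y mid -28.6 slope deg 1.47 pct [-32.4 -24.3]
 long wall 1 41 y mid 31.2 slope deg 0.3 pct [27.9 34.5]
 xprof [(-84, 1), (-80, 14), (-76, 5), (-72, 3), (-68, 4), (-64, 1), (-60, 9), (-56, 2), (52, 3), (56, 21), (60, 14), (64, 4), (68, 1)]
 floor [[-63.8 -29.1]
 [ 57.1  29.9]] 0.04596287405792199
 lid y [-29.8 948.1] x [-584.4  113.3] z 799.2727923737589
```

Run:
```python
from h import *
q=toolR(6,35);M=q.as_matrix();ax=M[:,0];n=-M[:,2];c=np.array([.4922,.309,.057])
g=c+.030*ax-.014*n; pre=g+.10*n; print(g,pre)
rel(pre,q)
```

```text
[0.52462602 0.31240811 0.06273916] [0.46758259 0.30641261 0.14465437]
turn [ 0.078  0.606 -0.246] mm [ -52.8 -459.4  256.5] rows 12.7
```

>>> {"name": "apply_moves", "arguments": {
  "steps": [
    [0,0,0,-5,-40,5,1],
    [0,0,0,-10,-80,15,1],
    [0.01,0.1,-0.04,-15,-120,30,1],
    [0.025,0.2,-0.08,-20,-158,45,1],
    [0.04,0.3,-0.12,-25,-195,60,1],
    [0.05,0.4,-0.16,-30,-232,75,1],
    [0.065,0.5,-0.2,-35,-270,90,1],
    [0.078,0.606,-0.246,-40,-307,105,1],
    [0.078,0.606,-0.246,-45,-342,125,1],
    [0.078,0.606,-0.246,-50,-375,147,1],
    [0.078,0.606,-0.246,-53,-405,170,1],
    [0.078,0.606,-0.246,-53,-432,195,1],
    [0.078,0.606,-0.246,-53,-450,225,1],
    [0.078,0.606,-0.246,-53,-459,256,1],
    [0.078,0.606,-0.246,-53,-459,256,1],
    [0.078,0.606,-0.246,-53,-459,256,1]
  ]
}}

```text
time: 2.75
ee_pos: [0.4658, 0.2872, 0.1597]
eef_rot: [0.953, 0.054, 0.298, -0.014]
ft_force: [-0.1, -0.5, 0.3]
width: 0.0869
grip_force: 0.0
```

Run:
```python
from h import *
c=cam('wrist'); save('w2.png',c['pixels'])
q=toolR(6,35);M=q.as_matrix();ax=M[:,0];n=-M[:,2];cc=np.array([.4922,.309,.057])
s=r.read_state(); print(s['time'],s['ee_pos']);rel(cc+.030*ax-.014*n,q)
g=np.mgrid[0:480:1,0:640:1];uv=np.c_[g[1].ravel(),g[0].ravel()];P=cloud(c,uv);px=c['pixels'][uv[:,1],uv[:,0]].astype(int)
l=(P-cc)@np.c_[ax,M[:,1],n]*1000  # tool-y sign
k=(abs(l[:,0])<65)&(abs(l[:,1])<45)&(abs(l[:,2]-19)<5)&(np.ptp(px,1)<25)
print(k.sum(),np.median(l[k],axis=0)); 
u=k&(l[:,0]>15); print(np.percentile(l[u],[2,98],axis=0)); u=k&(px.max(1)>130); print('bright',u.sum(),np.percentile(l[u],[2,98],axis=0),cv2.minAreaRect(l[u][:,:2].astype(np.float32)))
```

```text
2.8 [0.46656648 0.28566992 0.1605435 ]
turn [0.004 0.003 0.   ] mm [ -6.1 -21.  114.8] rows 2.8
5950 [11.5724147  -0.57915888 16.35358725]
[[ 15.52554966 -21.96389523  14.42274884]
 [ 51.59243892  21.03262301  17.63965787]]
bright 4624 [[-17.91637061 -31.49418476  14.54210762]
 [ 51.00554428  30.22812739  18.63383828]] ((-1.3077163696289062, -1.3207893371582031), (108.16697692871094, 67.56722259521484), 0.8425244688987732)
```

View pics/w2.png

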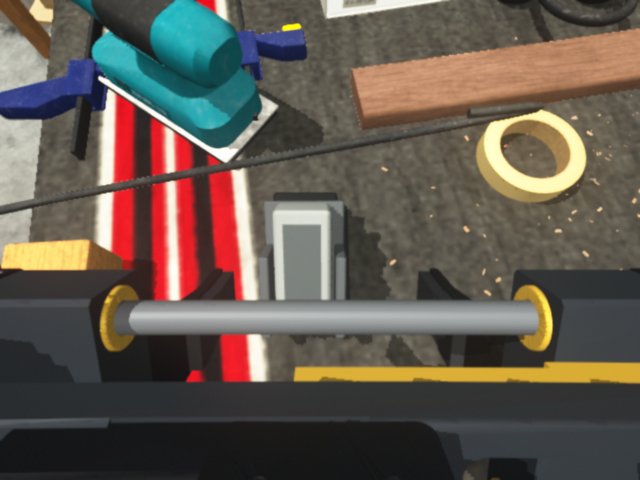

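The pack (305,250) is directly ahead in the wrist view, aligned with the tool and bare at its upper end. The arm is 21 mm short sideways, so I correct that first.

>>> {"name": "apply_moves", "arguments": {
  "steps": [
    [0.004,0.003,0,-6,-21,0,1],
    [0.004,0.003,0,-6,-21,15,1],
    [0.004,0.003,0,-6,-21,15,1],
    [0.004,0.003,0,-6,-21,15,1]
  ]
}}

```text
time: 3.13
ee_pos: [0.4713, 0.3033, 0.1493]
eef_rot: [0.952, 0.045, 0.303, -0.015]
ft_force: [0.2, -0.8, -0.2]
width: 0.0871
grip_force: 0.0
```

Run:
```python
from h import *
q=toolR(6,35);M=q.as_matrix();ax=M[:,0];n=-M[:,2];cc=np.array([.4922,.309,.057])
s=r.read_state(); print(s['time'],s['ee_pos'],s['ft_force']);rel(cc+.030*ax-.014*n,q)
```

```text
3.1333 [0.471296   0.30334712 0.14926497] [ 0.21274186 -0.81558256 -0.16256505]
turn [ 0.005 -0.006 -0.009] mm [ -6.1  -3.9 101.8] rows 2.4
```

>>> {"name": "apply_moves", "arguments": {
  "steps": [
    [0.005,-0.006,-0.009,-6,-4,40,1],
    [0.005,-0.006,-0.009,-6,-4,40,1],
    [0.005,-0.006,-0.009,-6,-4,40,1],
    [0.005,-0.006,-0.009,-6,-4,40,1],
    [0.005,-0.006,-0.009,-6,-4,40,1],
    [0.005,-0.006,-0.009,-6,-4,40,1]
  ]
}}

```text
time: 3.63
ee_pos: [0.479, 0.3013, 0.1244]
eef_rot: [0.952, 0.054, 0.301, -0.021]
ft_force: [0.4, -0.2, 1.0]
width: 0.0873
grip_force: 0.0
```

Run:
```python
from h import *
q=toolR(6,35);M=q.as_matrix();ax=M[:,0];n=-M[:,2];cc=np.array([.4922,.309,.057])
s=r.read_state(); print(s['time'],s['ee_pos'],s['ft_force'],s['joint_positions'].round(3),s['joint_vel'].round(3));rel(cc+.030*ax-.014*n,q)
```

```text
3.6333 [0.47900087 0.30129676 0.12440797] [ 0.39132387 -0.23425461  0.99599283] [ 0.668 -0.177 -1.464  2.176  0.413  0.542 -2.602] [ 0.008  0.003 -0.017  0.002  0.001 -0.004 -0.001]
turn [-0.013 -0.002  0.004] mm [ 2.7 -5.3 77.3] rows 1.9
```

Joints 3 and 7 have been dragged to their limits. I will back up and use the half-turned grasp, spinning the tool back by pi.

>>> {"name": "apply_moves", "arguments": {
  "steps": [
    [0,0,-0.12,10,0,-15,1],
    [0,0,-0.24,20,0,-30,1],
    [0,0,-0.36,30,0,-45,1],
    [0,0,-0.48,40,0,-60,1],
    [0,0,-0.6,50,0,-75,1],
    [0,0,-0.72,57,0,-82,1],
    [0,0,-0.84,57,0,-82,1],
    [0,0,-0.96,57,0,-82,1],
    [0,0,-1.08,57,0,-82,1],
    [0,0,-1.2,57,0,-82,1],
    [0,0,-1.32,57,0,-82,1],
    [0,0,-1.44,57,0,-82,1],
    [0,0,-1.56,57,0,-82,1],
    [0,0,-1.68,57,0,-82,1],
    [0,0,-1.8,57,0,-82,1],
    [0,0,-1.92,57,0,-82,1]
  ]
}}

```text
time: 4.97
ee_pos: [0.4783, 0.3006, 0.224]
eef_rot: [0.499, 0.812, 0.189, 0.234]
ft_force: [-0.4, 0.5, -0.0]
width: 0.0871
grip_force: 0.0
```

```bash
cat >> h.py <<'E'
def st():
    s=r.read_state(); print(round(s['time'],2),s['ee_pos'].round(4),'F',s['ft_force'].round(1),'j',s['joint_positions'].round(2),'w',round(s['width'],4),round(s['grip_force'],1)); return s
def pk(): # half-turned grasp on charger
    q=toolR(6,35);M=q.as_matrix();return q*R.from_euler('z',np.pi),M[:,0],-M[:,2],np.array([.4922,.309,.057])
E
python3 - <<'E'
from h import *
st(); q,ax,n,cc=pk(); rel(cc+.03*ax+.096*n,q)
E
```

```text
4.97 [0.4783 0.3006 0.224 ] F [-0.4  0.5 -0. ] j [-0.07 -0.21 -0.75  2.07  0.35  0.78 -0.57] w 0.0871 0.0
turn [ 0.013 -0.008 -1.211] mm [ 24.7 -48.1  49.2] rows 9.7
```

>>> {"name": "apply_moves", "arguments": {
  "steps": [
    [0,0,-0.12,0,0,0,1],
    [0,0,-0.24,0,0,0,1],
    [0,0,-0.36,0,0,0,1],
    [0,0,-0.48,0,0,0,1],
    [0,0,-0.6,0,0,0,1],
    [0,0,-0.72,5,-8,8,1],
    [0,0,-0.84,10,-16,16,1],
    [0,0,-0.96,15,-28,28,1],
    [0,0,-1.08,20,-38,38,1],
    [0.013,-0.008,-1.2,25,-48,49,1],
    [0.013,-0.008,-1.21,25,-48,49,1],
    [0.013,-0.008,-1.21,25,-48,49,1],
    [0.013,-0.008,-1.21,25,-48,49,1]
  ]
}}

```text
time: 6.05
ee_pos: [0.4623, 0.3064, 0.1537]
eef_rot: [-0.045, 0.953, 0.017, 0.3]
ft_force: [0.1, 0.6, 0.5]
width: 0.087
grip_force: 0.0
```

Run:
```python
from h import *
st(); q,ax,n,cc=pk(); rel(cc+.03*ax-.014*n,q)
```

```text
6.05 [0.4623 0.3064 0.1537] F [0.1 0.6 0.5] j [-0.22 -0.12 -0.71  2.17  0.58  0.71  0.35] w 0.087 0.0
turn [-0.     0.    -0.011] mm [  0.9  -0.6 110.4] rows 2.6
```

>>> {"name": "apply_moves", "arguments": {
  "steps": [
    [0,0,-0.01,1,-1,35,1],
    [0,0,-0.01,1,-1,65,1],
    [0,0,-0.01,1,-1,85,1],
    [0,0,-0.01,1,-1,97,1],
    [0,0,-0.01,1,-1,104,1],
    [0,0,-0.01,1,-1,110,1],
    [0,0,-0.01,1,-1,110,1],
    [0,0,-0.01,1,-1,110,1]
  ]
}}

```text
time: 6.72
ee_pos: [0.5244, 0.3113, 0.0626]
eef_rot: [-0.05, 0.952, 0.015, 0.3]
ft_force: [0.3, 0.0, 0.2]
width: 0.0872
grip_force: 0.0
```

Run:
```python
from h import *
st(); q,ax,n,cc=pk(); rel(cc+.03*ax-.014*n,q)
```

```text
6.72 [0.5244 0.3113 0.0626] F [0.3 0.  0.2] j [-0.22  0.18 -0.68  2.15  1.01  0.62  0.03] w 0.0872 0.0
turn [-0.001  0.     0.001] mm [-0.4  1.1  0.1] rows 0.0
```

>>> {"name": "apply_moves", "arguments": {
  "steps": [
    [0,0,0,0,0.5,0,-1],
    [0,0,0,0,0.5,0,-1],
    [0,0,0,0,0.5,0,-1],
    [0,0,0,0,0.5,0,-1],
    [0,0,0,0,0.5,0,-1],
    [0,0,0,0,0.5,0,-1],
    [0,0,0,0,0.5,0,-1],
    [0,0,0,0,0.5,0,-1]
  ],
  "force": 35
}}

```text
time: 7.38
ee_pos: [0.5239, 0.3119, 0.0619]
eef_rot: [-0.051, 0.952, 0.015, 0.3]
ft_force: [-0.7, 0.6, -0.6]
width: 0.0445
grip_force: 35.0
```

>>> {"name": "apply_moves", "arguments": {
  "steps": [
    [0,0,0,0,0,-10,-1],
    [0,0,0,0,0,-25,-1],
    [0,0,0,0,0,-45,-1],
    [0,0,0,0,0,-65,-1],
    [0,0,0,0,0,-85,-1],
    [0,0,0,0,0,-100,-1],
    [0,0,0,0,0,-100,-1],
    [0,0,0,0,0,-100,-1]
  ]
}}

```text
time: 8.05
ee_pos: [0.4669, 0.3056, 0.1438]
eef_rot: [-0.051, 0.952, 0.015, 0.301]
ft_force: [0.8, 0.1, -5.1]
width: 0.0446
grip_force: 35.0
```

Run:
```python
from h import *
st(); q=toolR(0,0)*R.from_euler('z',np.pi)
rel([.53,.12,.12],q);rel([.53,.12,.025],q)
```

```text
8.05 [0.4669 0.3056 0.1438] F [ 0.8  0.1 -5.1] j [-0.19 -0.09 -0.74  2.18  0.61  0.7   0.33] w 0.0446 35.0
turn [0.03  0.611 0.104] mm [ -21.3 -191.1   44.6] rows 5.0
turn [0.03  0.611 0.104] mm [  33.2 -190.8  122.4] rows 5.5
```

>>> {"name": "apply_moves", "arguments": {
  "steps": [
    [0,0,0,0,-25,0,-1],
    [0,0,0,-5,-55,0,-1],
    [0.005,0.1,0.017,-10,-85,5,-1],
    [0.01,0.2,0.034,-15,-115,10,-1],
    [0.015,0.3,0.05,-20,-140,20,-1],
    [0.02,0.4,0.07,-20,-160,30,-1],
    [0.025,0.5,0.085,-21,-180,40,-1],
    [0.03,0.611,0.104,-21,-191,45,-1],
    [0.03,0.611,0.104,-15,-191,53,-1],
    [0.03,0.611,0.104,-1,-191,73,-1],
    [0.03,0.611,0.104,8,-191,86,-1],
    [0.03,0.611,0.104,8,-191,86,-1],
    [0.03,0.611,0.104,8,-191,86,-1]
  ]
}}

```text
time: 9.13
ee_pos: [0.5287, 0.1195, 0.0673]
eef_rot: [0.0, 1.0, -0.001, -0.002]
ft_force: [1.0, 0.0, -3.0]
width: 0.0446
grip_force: 35.0
```

Run:
```python
from h import *
st(); q=toolR(0,0)*R.from_euler('z',np.pi)
rel([.53,.12,.005],q)
for n in('top','scene'):
    c=cam(n); g=np.mgrid[150:420,150:420];uv=np.c_[g[1].ravel(),g[0].ravel()];P=cloud(c,uv);px=c['pixels'][uv[:,1],uv[:,0]].astype(int)
    k=(abs(P[:,0]-.5)<.07)&(abs(P[:,1]-.12)<.05)&(P[:,2]>.02)&(P[:,2]<.13)&(np.ptp(px,1)<25)&(px.max(1)>90)
    print(n,k.sum(),np.percentile(P[k],[2,50,98],axis=0).round(3).tolist())
```

```text
9.13 [0.5287 0.1195 0.0673] F [ 1.  0. -3.] j [-0.07  0.28 -0.27  1.81  0.08  1.07  1.2 ] w 0.0446 35.0
turn [-0.002 -0.004 -0.001] mm [-1.6  0.6 62.3] rows 1.5Traceback (most recent call last):
  File "<stdin>", line 7, in <module>
    return _quantile_unchecked(
        a, q, axis, out, overwrite_input, method, keepdims, weights)
    return _ureduce(a,
                    func=_quantile_ureduce_func,
    ...<5 lines>...
                    overwrite_input=overwrite_input,
                    method=method)
    r = func(a, **kwargs)
    result = _quantile(arr,
                       quantiles=q,
    ...<2 lines>...
                       out=out,
                       weights=wgt)
    slices_having_nans = np.isnan(arr[-1, ...])
                                  ~~~^^^^^^^^^
IndexError: index -1 is out of bounds for axis 0 with size 0
```

>>> {"name": "apply_moves", "arguments": {
  "steps": [
    [0,0,0,-1,0,20,-1],
    [0,0,0,-1,0,38,-1],
    [0,0,0,-1,0,48,-1],
    [0,0,0,-1,0,54,-1],
    [0,0,0,-1,0,56,-1],
    [0,0,0,-1,0,56,-1]
  ]
}}

```text
time: 9.68
ee_pos: [0.531, 0.1204, 0.0137]
eef_rot: [0.0, 1.0, 0.0, -0.0]
ft_force: [0.8, -0.9, -4.5]
width: 0.0446
grip_force: 35.0
```

>>> {"name": "apply_moves", "arguments": {
  "steps": [
    [0,0,0,0,0,2,-1],
    [0,0,0,0,0,3,-1],
    [0,0,0,0,0,3,-1]
  ]
}}

```text
time: 9.93
ee_pos: [0.5309, 0.1203, 0.0106]
eef_rot: [0.0, 1.0, 0.0, -0.0]
ft_force: [0.2, -0.0, -4.9]
width: 0.0447
grip_force: 35.0
```

>>> {"name": "apply_moves", "arguments": {
  "steps": [
    [0,0,0,0,0,1.5,-1],
    [0,0,0,0,0,3,-1],
    [0,0,0,0,0,3,-1]
  ]
}}

```text
time: 10.18
ee_pos: [0.5308, 0.1203, 0.0072]
eef_rot: [0.0, 1.0, 0.0, -0.0]
ft_force: [0.8, -0.1, -3.2]
width: 0.0445
grip_force: 35.0
```

>>> {"name": "apply_moves", "arguments": {
  "steps": [
    [0,0,0,0,0,1,-1],
    [0,0,0,0,0,2,-1],
    [0,0,0,0,0,2,-1]
  ]
}}

```text
time: 10.43
ee_pos: [0.5312, 0.1204, 0.0055]
eef_rot: [0.0, 1.0, 0.0, 0.0]
ft_force: [2.4, 0.1, -1.2]
width: 0.0447
grip_force: 35.0
```

>>> {"name": "apply_moves", "arguments": {
  "steps": [
    [0,0,0,0,0,1,-1],
    [0,0,0,0,0,1.5,-1],
    [0,0,0,0,0,1.5,0.3],
    [0,0,0,0,0,1,1],
    [0,0,0,0,0,0,1],
    [0,0,0,0,0,0,1],
    [0,0,0,0,0,-20,1],
    [0,0,0,0,0,-50,1],
    [0,0,0,0,0,-80,1],
    [0,0,0,50,0,-100,1],
    [0,0,0,80,0,-110,1],
    [0,0,0,100,0,-110,1],
    [0,0,0,100,0,-110,1]
  ]
}}

```text
time: 11.52
ee_pos: [0.4277, 0.1205, 0.1161]
eef_rot: [-0.001, 1.0, -0.0, -0.0]
ft_force: [1.1, -0.4, 0.3]
width: 0.0869
grip_force: 0.0
```

Run:
```python
from h import *
st()
ims=[]
for n in('top','scene','wrist'):
    c=cam(n); ims.append(cv2.resize(c['pixels'],(320,240))); g=np.mgrid[0:480,0:640];uv=np.c_[g[1].ravel(),g[0].ravel()];P=cloud(c,uv);px=c['pixels'][uv[:,1],uv[:,0]].astype(int)
    k=(abs(P[:,0]-.5)<.07)&(abs(P[:,1]-.12)<.05)&(P[:,2]>.03)&(P[:,2]<.046)&(c['z_map'].ravel()>0)
    if k.sum()>20: print(n,k.sum(),np.median(P[k],axis=0).round(4),np.percentile(P[k],[1,99],axis=0).round(4).tolist(),cv2.minAreaRect(P[k][:,:2].astype(np.float32)*1000))
save('m.png',np.hstack(ims[:2]+ims[2:])[:, :800] if 0 else np.vstack([np.hstack(ims[:2]),np.hstack([ims[2],ims[2]*0])]))
```

```text
11.52 [0.4277 0.1205 0.1161] F [ 1.1 -0.4  0.3] j [-0.06  0.01 -0.32  2.    0.    1.13  1.19] w 0.0869 0.0
top 307 [0.5296 0.116  0.0379] [[0.4937, 0.0967, 0.0311], [0.5511, 0.1429, 0.045]] ((521.0245971679688, 119.95188903808594), (60.28606033325195, 47.11914825439453), 0.3271261155605316)
scene 606 [0.4999 0.1267 0.0369] [[0.4527, 0.0996, 0.0306], [0.5524, 0.1459, 0.04]] ((503.4017028808594, 122.66702270507812), (102.819091796875, 48.35313415527344), 0.4956949055194855)
wrist 4128 [0.4826 0.1212 0.0361] [[0.4539, 0.0986, 0.0315], [0.5473, 0.1434, 0.0378]] ((501.17828369140625, 121.008056640625), (95.47586059570312, 46.036380767822266), 0.20773546397686005)
```

View pics/m.png

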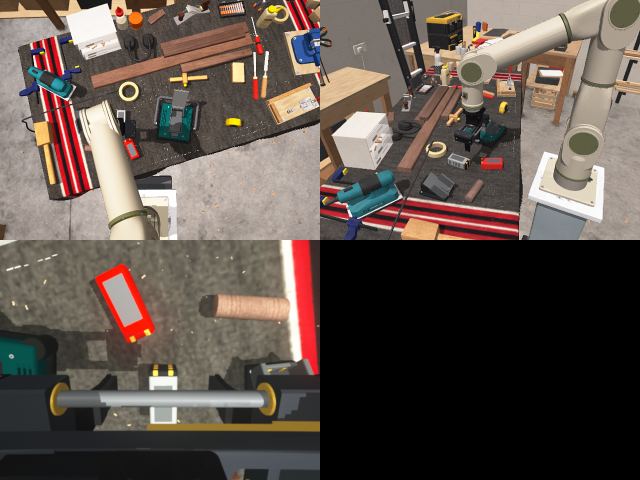

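The pack lies flat at about (0.501, 0.1205), contacts toward the robot (small view, wrist quadrant (162,370)). The red pack (125,300) and offcut (248,307) are undisturbed. Next I regrasp at the middle.

>>> {"name": "apply_moves", "arguments": {
  "steps": [
    [0,0,0,-30,0,0,1],
    [0,0,0,-60,0,5,1],
    [0,0,0,-73,0,20,1],
    [0,0,0,-73,0,45,1],
    [0,0,0,-73,0,70,1],
    [0,0,0,-73,0,90,1],
    [0,0,0,-73,0,102,1],
    [0,0,0,-73,0,107,1],
    [0,0,0,-73,0,107,1],
    [0,0,0,-73,0,107,1]
  ]
}}

```text
time: 12.5
ee_pos: [0.5043, 0.1205, 0.0088]
eef_rot: [0.0, 1.0, 0.0, -0.0]
ft_force: [-0.7, 0.1, 1.2]
width: 0.0866
grip_force: 0.0
```

Run:
```python
from h import *
st(); rel([.501,.1205,.008],toolR(180))
```

```text
12.5 [0.5043 0.1205 0.0088] F [-0.7  0.1  1.2] j [-0.07  0.3  -0.28  1.92  0.1   0.93  1.17] w 0.0866 0.0
turn [ 0. -0. -0.] mm [3.3 0.  0.8] rows 0.1
```

>>> {"name": "apply_moves", "arguments": {
  "steps": [
    [0,0,0,3,0,0.5,1],
    [0,0,0,3,0,0.5,1],
    [0,0,0,3,0,0.5,-1],
    [0,0,0,3,0,0.5,-1],
    [0,0,0,3,0,0.5,-1],
    [0,0,0,3,0,0.5,-1],
    [0,0,0,3,0,0.5,-1],
    [0,0,0,3,0,0.5,-1],
    [0,0,0,3,0,0.5,-1],
    [0,0,0,3,0,-15,-1],
    [0,0,0,3,0,-40,-1],
    [0,0,0,3,0,-70,-1],
    [0,0,0,3,0,-105,-1],
    [0,0,0,3,0,-140,-1],
    [0,0,0,3,0,-160,-1],
    [0,0,0,3,0,-160,-1],
    [0,0,0,3,0,-160,-1]
  ],
  "force": 35
}}

```text
time: 13.92
ee_pos: [0.5014, 0.1205, 0.1692]
eef_rot: [0.0, 1.0, 0.0, 0.001]
ft_force: [0.0, 0.1, -1.2]
width: 0.0017
grip_force: 0.0
```

Run:
```python
from h import *
s=st(); rel([.4896,-.1577,.168],toolR(171.5)); rel([.49,.1205,.17],toolR(180))
g=np.mgrid[0:480,0:640];uv=np.c_[g[1].ravel(),g[0].ravel()]
for n in('scene','wrist'):
    c=cam(n);P=cloud(c,uv)-s['ee_pos'];px=c['pixels'][uv[:,1],uv[:,0]].astype(int);z=c['z_map'].ravel()>0
    k=z&(abs(P[:,0])<.07)&(abs(P[:,1])<.03)&(P[:,2]>-.02)&(P[:,2]<.05)&(np.ptp(px,1)<30)
    if k.sum(): print(n,k.sum(),np.percentile(P[k]*1000,[1,99],axis=0).round(1).tolist())
```

```text
13.92 [0.5014 0.1205 0.1692] F [ 0.   0.1 -1.2] j [-0.05  0.12 -0.29  1.77  0.04  1.26  1.22] w 0.0017 0.0
turn [0.001 0.001 0.148] mm [  11.8 -278.2    1.1] rows 6.7
turn [ 0.     0.001 -0.   ] mm [11.4  0.  -0.8] rows 0.3
scene 91 [[-12.2, -9.3, 29.0], [10.9, 12.6, 48.2]]
wrist 724 [[-11.1, -8.4, 27.6], [-8.6, 8.9, 49.7]]
```

Run:
```python
from h import *
g=np.mgrid[0:480,0:640];uv=np.c_[g[1].ravel(),g[0].ravel()]
for n in('top','scene','wrist'):
    c=cam(n);P=cloud(c,uv)
    k=(c['z_map'].ravel()>0)&(abs(P[:,0]-.5)<.08)&(abs(P[:,1]-.12)<.06)&(P[:,2]>.03)&(P[:,2]<.06)
    if k.sum()>20: print(n,k.sum(),np.median(P[k],axis=0).round(4),cv2.minAreaRect(P[k][:,:2].astype(np.float32)*1000),np.percentile(P[k],[1,99],axis=0).round(3).tolist())
    if n=='scene': a=c['pixels'][230:410,200:440]
    if n=='wrist': b=c['pixels'][::2,::2]
save('x.png',np.hstack([cv2.resize(a,(400,300)),cv2.resize(b,(400,300))]))
```

```text
top 132 [0.4934 0.1031 0.0374] ((487.679443359375, 106.62910461425781), (69.80982208251953, 22.388181686401367), 2.3464088439941406) [[0.455, 0.096, 0.03], [0.522, 0.118, 0.044]]
scene 612 [0.4997 0.1262 0.0369] ((503.22723388671875, 122.66297912597656), (103.28072357177734, 47.87574005126953), 1.1979516744613647) [[0.453, 0.1, 0.031], [0.553, 0.146, 0.04]]
wrist 5142 [0.4986 0.1211 0.0362] ((501.710693359375, 121.08218383789062), (95.79412078857422, 46.15325164794922), 0.15123604238033295) [[0.455, 0.099, 0.033], [0.547, 0.143, 0.038]]
```

View pics/x.png

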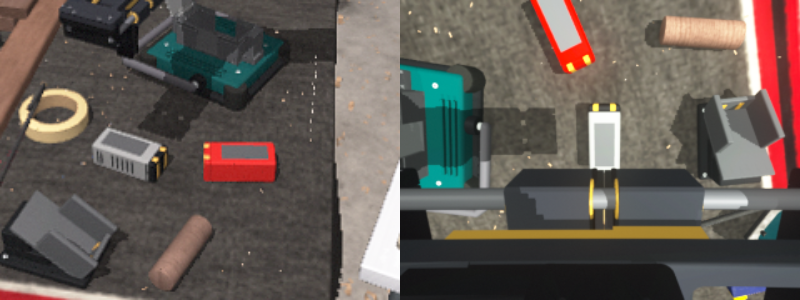

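The pack has not moved (left half at (130,155), right half at (604,140)). The fingers simply had not closed before the lift. I repeat the grasp and check the grip before lifting.

>>> {"name": "apply_moves", "arguments": {
  "steps": [
    [0,0,0,0,0,0,1],
    [0,0,0,0,0,0,1],
    [0,0,0,0,0,20,1],
    [0,0,0,0,0,40,1],
    [0,0,0,0,0,60,1],
    [0,0,0,0,0,75,1],
    [0,0,0,0,0,90,1],
    [0,0,0,0,0,100,1],
    [0,0,0,0,0,108,1],
    [0,0,0,0,0,112,1],
    [0,0,0,0,0,112,1]
  ],
  "force": 40
}}

```text
time: 15.08
ee_pos: [0.5004, 0.1202, 0.0557]
eef_rot: [0.0, 1.0, -0.0, -0.001]
ft_force: [-0.7, -0.7, 0.1]
width: 0.0659
grip_force: 0.0
```

>>> {"name": "apply_moves", "arguments": {
  "steps": [
    [0,0,0,0,0,20,1],
    [0,0,0,0,0,35,1],
    [0,0,0,0,0,44,1],
    [0,0,0,0,0,48.5,1],
    [0,0,0,0,0,48.5,1],
    [0,0,0,0,0,48.5,-1],
    [0,0,0,0,0,48.5,-1],
    [0,0,0,0,0,48.5,-1],
    [0,0,0,0,0,48.5,-1],
    [0,0,0,0,0,48.5,-1],
    [0,0,0,0,0,48.5,-1],
    [0,0,0,0,0,48.5,-1],
    [0,0,0,0,0,48.5,-1],
    [0,0,0,0,0,48.5,-1],
    [0,0,0,0,0,48.5,-1]
  ]
}}

```text
time: 16.33
ee_pos: [0.5012, 0.1204, 0.0083]
eef_rot: [0.0, 1.0, 0.0, 0.0]
ft_force: [0.3, -0.2, 5.6]
width: 0.0282
grip_force: 2.8
```

Run:
```python
from h import *
st()
c=cam('scene'); a=c['pixels'][240:390,220:420]; c=cam('wrist')
save('y.png',np.hstack([cv2.resize(a,(400,300)),cv2.resize(c['pixels'],(400,300))]))
```

```text
16.33 [0.5012 0.1204 0.0083] F [ 0.3 -0.2  5.6] j [-0.07  0.3  -0.28  1.93  0.1   0.93  1.16] w 0.0282 2.8
```

View pics/y.png

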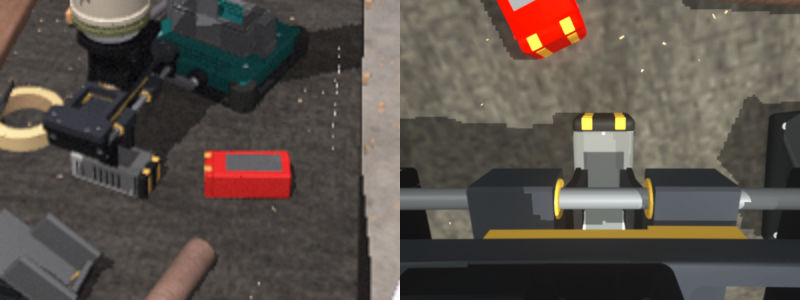

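Run:
```python
from h import *
s=st();g=np.mgrid[0:480,0:640];uv=np.c_[g[1].ravel(),g[0].ravel()]
c=cam('wrist');P=cloud(c,uv);px=c['pixels'].reshape(-1,3).astype(int)
k=(c['z_map'].ravel()>0)&(abs(P[:,0]-.5)<.07)&(abs(P[:,1]-.12)<.06)&(P[:,2]<.1)
import collections
for x0 in np.arange(.44,.53,.01):
    row=[]
    for y0 in np.arange(.075,.166,.01):
        m=k&(abs(P[:,0]-x0)<.005)&(abs(P[:,1]-y0)<.005); row.append(f'{np.median(P[m][:,2])*1000:4.0f}/{np.median(px[m].max(1)):3.0f}' if m.sum()>3 else '   -    ')
    print(f'{x0:.2f}',' '.join(row))
```

```text
16.43 [0.5013 0.1204 0.0083] F [ 0.2 -0.6  4.8] j [-0.07  0.3  -0.28  1.93  0.1   0.93  1.16] w 0.0204 2.7
0.44   -2/127   -2/114   -2/109   -2/100   -2/115   -2/113   -2/109   -2/106   -2/124   -2/118
0.45   -2/127   -2/116   -2/118   -1/100   -1/113   -1/104   -1/109   -2/112   -2/116   -2/123
0.46   -2/123   -2/ 80   -1/ 73   36/136   36/ 90   36/ 86   36/212   33/ 97   -2/131   -2/128
0.47   -2/ 74   -2/ 77   -1/ 84   36/178   36/194   36/193   36/176   35/152   -2/137   -2/127
0.48   -2/ 79   -2/ 79   -1/ 91   36/174   36/124   36/124   36/175   35/155   -2/134   -2/139
0.49   -2/ 79   -2/ 78   -1/ 78   50/ 46   37/115   37/115   49/ 47   35/130   -2/127   -2/133
0.50   -2/ 73   -2/ 77   -1/ 82   86/ 64   37/114   36/114   86/ 59   -1/114   -2/120   -2/135
0.51   -2/ 67   -2/ 76   -2/ 76   86/ 64   38/100   36/114   86/ 63   -2/111   -2/110   -2/137
0.52    -       -2/ 76   -2/ 72    -        -        -        -       -2/113   -2/117    -    
0.53    -        -        -       36/114   36/116   36/116   36/116    -        -        -
```

>>> {"name": "apply_moves", "arguments": {
  "steps": [
    [0,0,0,0,0,-20,-1],
    [0,0,0,0,0,-50,-1],
    [0,0,0,0,0,-85,-1],
    [0,0,0,0,0,-110,-1],
    [0,0,0,0,0,-120,-1],
    [0,0,0,0,0,-120,-1]
  ]
}}

```text
time: 16.98
ee_pos: [0.5022, 0.1207, 0.1301]
eef_rot: [0.0, 1.0, 0.0, 0.002]
ft_force: [-0.6, -0.7, 0.1]
width: 0.0002
grip_force: 0.0
```

Run:
```python
from h import *
s=st();g=np.mgrid[0:480,0:640];uv=np.c_[g[1].ravel(),g[0].ravel()];Rt=R.from_quat(s['eef_rot'])
for n in('scene','top','wrist'):
    c=cam(n);P=Rt.inv().apply(cloud(c,uv)-s['ee_pos'])*1000
    k=(c['z_map'].ravel()>0)&(abs(P[:,0])<40)&(abs(P[:,1])<60)&(P[:,2]<40)&(P[:,2]>-150)
    print(n,k.sum())
    for z0 in range(-100,30,8):
        m=k&(P[:,2]>=z0)&(P[:,2]<z0+8)
        if m.sum(): print('  z',z0,m.sum(),'x',np.percentile(P[m,0],[2,98]).round(0),'y',np.percentile(P[m,1],[2,98]).round(0))
    if n=='scene':
        f=slopes; pc=R.from_quat(c['orientation']).inv().apply(s['ee_pos']-c['position']); u=pc[:2]/pc[2]; u=u*(1+c['k1']*(u@u))*c['f']+[c['cx'],c['cy']]; print('TCP pix',u); save('tip.png',cv2.resize(c['pixels'][int(u[1])-90:int(u[1])+60,int(u[0])-100:int(u[0])+100],(800,600)))
```

```text
16.98 [0.5022 0.1207 0.1301] F [-0.6 -0.7  0.1] j [-0.05  0.15 -0.29  1.82  0.05  1.17  1.21] w 0.0002 0.0
scene 1088
  z -84 7 x [10. 12.] y [ 6. 16.]
  z -76 20 x [ 6. 12.] y [-6. 16.]
  z -68 29 x [-1. 12.] y [-9. 14.]
  z -60 30 x [-4. 12.] y [-9. 12.]
  z -52 24 x [-4. 12.] y [-7. 11.]
  z -44 33 x [-6. 12.] y [-7. 11.]
  z -36 29 x [-11.  11.] y [-8. 11.]
TCP pix [276.37996972 286.09606092]
top 169
wrist 99325
  z -100 93 x [ 7. 38.] y [-29.  30.]
  z -92 70 x [-0. 11.] y [-5.  5.]
  z -84 77 x [-5.  9.] y [-5.  5.]
  z -76 881 x [-8.  5.] y [-5.  5.]
  z -68 3 x [12. 12.] y [-5.  6.]
  z -60 175 x [ 9. 12.] y [-6.  6.]
  z -52 273 x [ 8. 12.] y [-7.  7.]
  z -44 261 x [ 9. 12.] y [-8.  8.]
  z -36 277 x [ 2. 12.] y [-8.  8.]
  z -28 78 x [10. 12.] y [-9.  9.]
```

View pics/tip.png

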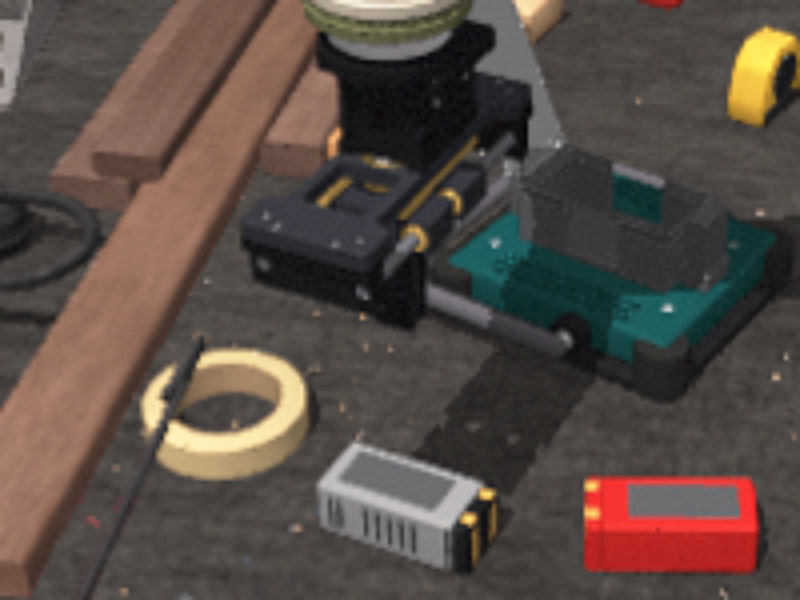

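The crop shows the closed fingertips at (405,325), about 27 mm above where the reported TCP projects (400,360). So the real tips sit about 27 mm short of the stated TCP, and the fingers had been sliding over the pack's top. I will allow for this: tip = ee + 27 mm upward.

>>> {"name": "apply_moves", "arguments": {
  "steps": [
    [0,0,0,1,0,10,1],
    [0,0,0,1,0,20,1],
    [0,0,0,1,0,30,1],
    [0,0,0,1,0,40,1],
    [0,0,0,1,0,50,1],
    [0,0,0,1,0,55,1],
    [0,0,0,1,0,60,1],
    [0,0,0,1,0,60,1],
    [0,0,0,1,0,60,1],
    [0,0,0,1,0,75,1],
    [0,0,0,1,0,95,1],
    [0,0,0,1,0,115,1],
    [0,0,0,1,0,130,1],
    [0,0,0,1,0,138,1],
    [0,0,0,1,0,143,1],
    [0,0,0,1,0,146,1],
    [0,0,0,1,0,146,1]
  ]
}}

```text
time: 18.55
ee_pos: [0.4999, 0.1204, -0.018]
eef_rot: [0.0, 1.0, 0.0, -0.0]
ft_force: [0.4, 0.0, -0.4]
width: 0.0866
grip_force: 0.0
```

>>> {"name": "apply_moves", "arguments": {
  "steps": [
    [0,0,0,0,0,1,-1],
    [0,0,0,0,0,1,-1],
    [0,0,0,0,0,1,-1],
    [0,0,0,0,0,1,-1],
    [0,0,0,0,0,1,-1],
    [0,0,0,0,0,1,-1],
    [0,0,0,0,0,1,-1],
    [0,0,0,0,0,1,-1],
    [0,0,0,0,0,1,-1]
  ]
}}

```text
time: 19.3
ee_pos: [0.4996, 0.1203, -0.0192]
eef_rot: [0.0, 1.0, 0.0, -0.0]
ft_force: [-0.2, 0.2, 1.4]
width: 0.0458
grip_force: 40.0
```

>>> {"name": "apply_moves", "arguments": {
  "steps": [
    [0,0,0,0,0,-15,-1],
    [0,0,0,0,0,-40,-1],
    [0,0,0,0,0,-70,-1],
    [0,0,0,0,0,-105,-1],
    [0,0,0,5,0,-135,-1],
    [0,0,0,10,-20,-160,-1],
    [0,0,0.05,15,-50,-170,-1],
    [0,0,0.1,20,-85,-170,-1],
    [0,0,0.14,20,-120,-170,-1],
    [0,0,0.148,20,-155,-170,-1],
    [0,0,0.148,20,-190,-170,-1],
    [0,0,0.148,18,-220,-170,-1],
    [0,0,0.148,15,-245,-170,-1],
    [0,0,0.148,12,-265,-170,-1],
    [0,0,0.148,12,-278,-170,-1],
    [0,0,0.148,12,-278,-170,-1],
    [0,0,0.148,12,-278,-170,-1]
  ]
}}

```text
time: 20.72
ee_pos: [0.487, -0.158, 0.1499]
eef_rot: [0.075, 0.997, 0.0, -0.001]
ft_force: [-0.4, 0.6, -4.4]
width: 0.046
grip_force: 40.0
```

```bash
cat >> h.py <<'E'
G=np.mgrid[0:480,0:640];UV=np.c_[G[1].ravel(),G[0].ravel()]
LO=np.array([.4896,-.1577,0]); LR=R.from_euler('z',-8.55,degrees=True)
def Lw(p): return LO+LR.apply(np.array(p)/1000)
def wl(P): return LR.inv().apply(P-LO)*1000
E
python3 - <<'E'
from h import *
s=st(); print('in light frame',wl(s['ee_pos']).round(1)); rel(Lw([-2,0,150]),toolR(171.45))
for n in('scene','wrist'):
    c=cam(n);P=wl(cloud(c,UV));px=c['pixels'].reshape(-1,3).astype(int);ok=(c['z_map'].ravel()>0)&(np.ptp(px,1)<30)
    k=ok&(abs(P[:,0])<75)&(abs(P[:,1])<32)&(P[:,2]>s['ee_pos'][2]*1000+22)&(P[:,2]<s['ee_pos'][2]*1000+60)&(px.max(1)>70)
    if k.sum()>10: print(n,'pack',k.sum(),np.percentile(P[k],[1,99],axis=0).round(1).tolist())
    k=ok&(P[:,2]>84)&(P[:,2]<95)&(abs(P[:,0])<75)&(abs(P[:,1])<36)
    if k.sum()>10: print(n,'rim',k.sum(),np.percentile(P[k],[1,99],axis=0).round(1).tolist(), 'latch wall',np.median(P[k&(P[:,0]<-50)&(P[:,0]>-62)],axis=0))
E
```

```text
20.72 [ 0.487  -0.158   0.1499] F [-0.4  0.6 -4.4] j [ 0.26  0.12 -0.04  1.81  0.    1.22  1.64] w 0.046 40.0
in light frame [ -2.6  -0.7 149.9]
turn [ 0.    -0.003 -0.   ] mm [-0.6  0.7 -0.1] rows 0.0
scene pack 288 [[-39.9, -24.9, 172.5], [51.9, 26.8, 208.4]]
scene rim 209 [[-71.9, -31.8, 84.1], [66.9, 34.7, 94.8]] latch wall [-57.22065612  10.65644989  89.0242548 ]
wrist pack 12900 [[-45.3, -21.3, 202.0], [21.7, 23.2, 207.0]]
wrist rim 883 [[-71.2, -31.7, 84.2], [-36.7, 31.5, 94.9]] latch wall [-5.55038470e+01  8.14633405e-02  8.80085088e+01]
```

>>> {"name": "apply_moves", "arguments": {
  "steps": [
    [0,0,0,0,0.5,20,-1],
    [0,0,0,0,0.5,40,-1],
    [0,0,0,0,0.5,55,-1],
    [0,0,0,0,0.5,68,-1],
    [0,0,0,0,0.5,78,-1],
    [0,0,0,0,0.5,84,-1],
    [0,0,0,0,0.5,90,-1],
    [0,0,0,0,0.5,90,-1]
  ]
}}

```text
time: 21.48
ee_pos: [0.4873, -0.1567, 0.06]
eef_rot: [0.074, 0.997, 0.0, -0.001]
ft_force: [-0.7, 0.8, -4.6]
width: 0.0456
grip_force: 40.0
```

Run:
```python
from h import *
s=st(); print('in light frame',wl(s['ee_pos']).round(1)); rel(Lw([-2,0,27]),toolR(171.45))
```

```text
21.48 [ 0.4873 -0.1567  0.06  ] F [-0.7  0.8 -4.6] j [ 0.26  0.21 -0.04  1.91  0.01  1.03  1.64] w 0.0456 40.0
in light frame [-2.4  0.6 60. ]
turn [ 0.    -0.002  0.002] mm [-0.4 -0.6 33. ] rows 0.8
```

No contact so far, and the pack is 11 mm inside the rim. Carrying on down.

>>> {"name": "apply_moves", "arguments": {
  "steps": [
    [0,0,0,0,-0.5,7,-1],
    [0,0,0,0,-0.5,14,-1],
    [0,0,0,0,-0.5,20,-1],
    [0,0,0,0,-0.5,25,-1],
    [0,0,0,0,-0.5,28,-1],
    [0,0,0,0,-0.5,28,-1]
  ]
}}

```text
time: 21.98
ee_pos: [0.4871, -0.1576, 0.0319]
eef_rot: [0.074, 0.997, 0.0, -0.001]
ft_force: [-0.0, 0.1, -5.2]
width: 0.0457
grip_force: 40.0
```

>>> {"name": "apply_moves", "arguments": {
  "steps": [
    [0,0,0,0,0,1.5,-1],
    [0,0,0,0,0,3,-1],
    [0,0,0,0,0,3,-1]
  ]
}}

```text
time: 22.23
ee_pos: [0.4876, -0.1577, 0.0297]
eef_rot: [0.074, 0.997, -0.0, -0.0]
ft_force: [0.4, 0.5, -5.4]
width: 0.0456
grip_force: 40.0
```

>>> {"name": "apply_moves", "arguments": {
  "steps": [
    [0,0,0,0,0,1.5,-1],
    [0,0,0,0,0,3,-1],
    [0,0,0,0,0,3,-1]
  ]
}}

```text
time: 22.48
ee_pos: [0.4878, -0.1577, 0.0268]
eef_rot: [0.074, 0.997, -0.0, -0.0]
ft_force: [-1.8, -0.5, -5.1]
width: 0.0458
grip_force: 40.0
```

>>> {"name": "apply_moves", "arguments": {
  "steps": [
    [0,0,0,0,0,1.5,-1],
    [0,0,0,0,0,1.5,-1],
    [0,0,0,0,0,1.5,-1]
  ]
}}

```text
time: 22.73
ee_pos: [0.4878, -0.1578, 0.0268]
eef_rot: [0.074, 0.997, -0.0, -0.0]
ft_force: [-8.0, 3.2, 14.5]
width: 0.0456
grip_force: 40.0
```

Floor contact came at ee z 26.8 mm, against 27 predicted. Releasing and backing straight out.

>>> {"name": "apply_moves", "arguments": {
  "steps": [
    [0,0,0,0,0,0,0.6],
    [0,0,0,0,0,0,0.6],
    [0,0,0,0,0,0,0.6],
    [0,0,0,0,0,0,0.6],
    [0,0,0,0,0,-1,0.6],
    [0,0,0,0,0,-20,0.6],
    [0,0,0,0,0,-45,0.6],
    [0,0,0,0,0,-80,0.6],
    [0,0,0,0,0,-115,0],
    [0,0,0,0,0,-150,-1],
    [0,0,0,0,0,-180,-1],
    [0,0,0,0,0,-200,-1],
    [0,0,0,0,0,-200,-1],
    [0,0,0,0,0,-200,-1]
  ]
}}

```text
time: 23.9
ee_pos: [0.4884, -0.1578, 0.2262]
eef_rot: [0.074, 0.997, -0.0, 0.001]
ft_force: [-0.1, 0.8, -0.6]
width: 0.0375
grip_force: 0.0
```

Run:
```python
from h import *
s=st(); print('ee lf',wl(s['ee_pos']).round(1))
for n in('scene','wrist','top'):
    c=cam(n);P=wl(cloud(c,UV));px=c['pixels'].reshape(-1,3).astype(int);ok=(c['z_map'].ravel()>0)&(np.ptp(px,1)<30)
    k=ok&(abs(P[:,0])<56)&(abs(P[:,1])<24)&(P[:,2]>40)&(P[:,2]<100)
    if k.sum()>10: print(n,'in bay',k.sum(),np.median(P[k],axis=0).round(1),np.percentile(P[k],[1,99],axis=0).round(1).tolist())
    k=ok&(P[:,2]>110)&(P[:,2]<215)&(abs(P[:,1])<40)&(P[:,0]>60)&(P[:,0]<150)
    if k.sum()>10:
        f=np.polyfit(P[k,2],P[k,0],1); print(n,'lid',k.sum(),'x at z91',np.polyval(f,91).round(1),'slope',f[0].round(3),'y',np.percentile(P[k,1],[1,99]).round(1),'z max',P[k,2].max().round(1))
```

```text
23.9 [ 0.4884 -0.1578  0.2262] F [-0.1  0.8 -0.6] j [ 0.26  0.07 -0.04  1.7   0.    1.37  1.64] w 0.0375 0.0
ee lf [ -1.2  -0.3 226.2]
scene in bay 383 [ 4.5  6.6 82.4] [[-49.0, -23.1, 47.4], [55.1, 23.8, 86.7]]
scene lid 653 x at z91 65.0 slope 0.431 y [-32.4  34.8] z max 208.9
wrist in bay 5249 [-1.6  0.1 82.1] [[-55.6, -22.1, 44.2], [52.1, 23.1, 87.7]]
wrist lid 2675 x at z91 64.6 slope 0.456 y [-32.   32.2] z max 169.4
```

The pack is seated: its top is at 82-84 mm and level. Next I go behind the lid with the fingers shut.

>>> {"name": "apply_moves", "arguments": {
  "steps": [
    [0,0,0,-20,0,0,-1],
    [0,0,0,-50,0,0,-1],
    [0,0,0,-85,0,0,-1],
    [0,0,0,-115,0,0,-1],
    [0,0,0,-138,0,0,-1],
    [0,0,0,-146,0,0,-1],
    [0,0,0,-146,0,10,-1],
    [0,0,0,-146,0,30,-1],
    [0,0,0,-146,0,50,-1],
    [0,0,0,-146,0,63,-1],
    [0,0,0,-146,0,68,-1],
    [0,0,0,-146,0,68,-1],
    [0,0,0,-146,0,68,-1]
  ]
}}

```text
time: 25.13
ee_pos: [0.632, -0.1794, 0.1577]
eef_rot: [0.074, 0.997, -0.0, -0.0]
ft_force: [-0.7, 0.2, 0.2]
width: 0.0006
grip_force: 0.0
```

Run:
```python
from h import *
s=st(); print('ee lf',wl(s['ee_pos']).round(1)); T=np.array([-1,1,-1])
e=wl(s['ee_pos'])
for th,d in((110,0),(90,94),(75,94),(60,95),(45,95),(30,95),(20,95),(10,95),(5,95),(0,95)):
    t=np.radians(th)
    C=np.array([64-d*np.cos(t)+5*np.sin(t),0,91+d*np.sin(t)+5*np.cos(t)])+[12,0,-27]
    if d: print(th,((C-e)*T).round(0))
```

```text
25.13 [ 0.632  -0.1794  0.1577] F [-0.7  0.2  0.2] j [ 0.23  0.42 -0.03  1.41  0.01  1.31  1.62] w 0.0006 0.0
ee lf [144.   -0.2 157.7]
90 [63.  0. -0.]
75 [88.  0.  2.]
60 [111.   0.   9.]
45 [132.   0.  23.]
30 [148.   0.  42.]
20 [156.   0.  57.]
10 [161.   0.  72.]
5 [162.   0.  80.]
0 [163.   0.  89.]
```

>>> {"name": "apply_moves", "arguments": {
  "steps": [
    [0,0,0,10,0,0,-1],
    [0,0,0,22,0,0,-1],
    [0,0,0,36,0,0,-1],
    [0,0,0,50,0,0,-1],
    [0,0,0,63,0,0,-1],
    [0,0,0,76,0,1,-1],
    [0,0,0,88,0,2,-1],
    [0,0,0,100,0,5,-1],
    [0,0,0,111,0,9,-1],
    [0,0,0,122,0,16,-1],
    [0,0,0,132,0,23,-1],
    [0,0,0,132,0,23,-1]
  ]
}}

```text
time: 26.13
ee_pos: [0.5011, -0.1599, 0.1351]
eef_rot: [0.074, 0.997, -0.0, 0.0]
ft_force: [2.4, -0.3, 1.8]
width: 0.0004
grip_force: 1.2
```

Run:
```python
from h import *
s=st(); print('ee lf',wl(s['ee_pos']).round(1),'F lf',LR.inv().apply(s['ft_force']).round(1))
c=cam('scene');P=wl(cloud(c,UV));px=c['pixels'].reshape(-1,3).astype(int);k=(c['z_map'].ravel()>0)&(np.ptp(px,1)<30)&(P[:,2]>100)&(P[:,2]<215)&(abs(P[:,1])<34)&(abs(P[:,0])<130)&(px.max(1)>85)
for z0 in range(100,200,12):
    m=k&(abs(P[:,2]-z0)<6)
    if m.sum()>3: print(z0,m.sum(),np.percentile(P[m,0],[5,50,95]).round(0),np.percentile(P[m,1],[5,95]).round(0))
```

```text
26.13 [ 0.5011 -0.1599  0.1351] F [ 2.4 -0.3  1.8] j [ 0.26  0.16 -0.04  1.8   0.01  1.19  1.64] w 0.0004 1.2
ee lf [ 11.7  -0.4 135.1] F lf [2.4 0.1 1.8]
112 7 [43. 48. 53.] [21. 33.]
124 10 [30. 39. 41.] [16. 33.]
136 9 [18. 25. 31.] [ 1. 33.]
148 7 [14. 19. 23.] [-15.  30.]
184 38 [-23. -21. -19.] [-29.  31.]
```

The lid is at about 45° with the finger bearing on it (force 3 N). Continuing the arc.

>>> {"name": "apply_moves", "arguments": {
  "steps": [
    [0,0,0,8,0,9,-1],
    [0,0,0,16,0,19,-1],
    [0,0,0,20,0,27,-1],
    [0,0,0,24,0,34,-1],
    [0,0,0,27,0,42,-1],
    [0,0,0,29,0,49,-1],
    [0,0,0,30,0,57,-1],
    [0,0,0,31,0,62,-1],
    [0,0,0,31,0,64,-1],
    [0,0,0,31,0,64,-1]
  ]
}}

```text
time: 27.02
ee_pos: [0.4706, -0.1553, 0.0699]
eef_rot: [0.074, 0.997, -0.0, -0.001]
ft_force: [-2.1, -0.5, 5.2]
width: 0.0006
grip_force: 2.4
```

>>> {"name": "apply_moves", "arguments": {
  "steps": [
    [0,0,0,0,0,1,-1],
    [0,0,0,0,0,2,-1],
    [0,0,0,0,0,2,-1]
  ]
}}

```text
time: 27.27
ee_pos: [0.4706, -0.1552, 0.0684]
eef_rot: [0.074, 0.997, -0.0, -0.001]
ft_force: [-3.9, -0.3, 6.4]
width: 0.0005
grip_force: 2.5
```

>>> {"name": "apply_moves", "arguments": {
  "steps": [
    [0,0,0,0,0,1,-1],
    [0,0,0,0,0,1.5,-1],
    [0,0,0,0,0,1.5,-1]
  ]
}}

```text
time: 27.52
ee_pos: [0.4705, -0.1552, 0.0669]
eef_rot: [0.074, 0.997, -0.0, -0.001]
ft_force: [-4.2, -0.1, 4.8]
width: 0.0003
grip_force: 2.6
```

Run:
```python
from h import *
s=st(); print('ee lf',wl(s['ee_pos']).round(1))
for n in('scene','wrist'):
    c=cam(n);P=wl(cloud(c,UV));px=c['pixels'].reshape(-1,3).astype(int);k=(c['z_map'].ravel()>0)&(np.ptp(px,1)<30)&(P[:,2]>80)&(P[:,2]<115)&(abs(P[:,1])<30)
    print(n,'keeper?',[(x0,int(m.sum()),np.median(P[m,2]).round(1)) for x0 in range(-84,70,6) if (m:=k&(abs(P[:,0]-x0)<3)).sum()>4])
```

```text
27.52 [ 0.4705 -0.1552  0.0669] F [-4.2 -0.1  4.8] j [ 0.27  0.17 -0.04  1.94  0.01  1.03  1.64] w 0.0003 2.6
ee lf [-19.2  -0.4  66.9]
scene keeper? [(-78, 43, np.float64(91.3)), (-72, 25, np.float64(96.8)), (-66, 19, np.float64(95.5)), (-60, 37, np.float64(95.2)), (-54, 31, np.float64(95.0)), (-48, 42, np.float64(96.0)), (-42, 28, np.float64(97.2)), (-36, 24, np.float64(96.1)), (-30, 49, np.float64(97.6)), (-24, 29, np.float64(97.9)), (-18, 17, np.float64(98.7)), (-12, 21, np.float64(97.5)), (-6, 14, np.float64(95.9)), (0, 16, np.float64(95.3)), (6, 22, np.float64(95.8)), (12, 19, np.float64(95.8)), (18, 23, np.float64(95.7)), (24, 19, np.float64(95.5)), (30, 20, np.float64(95.3)), (36, 16, np.float64(95.1)), (42, 20, np.float64(95.7)), (48, 16, np.float64(94.9)), (54, 17, np.float64(95.8)), (60, 16, np.float64(94.1)), (66, 17, np.float64(93.3))]
wrist keeper? [(-78, 587, np.float64(96.0)), (-72, 984, np.float64(96.3)), (-66, 923, np.float64(96.3)), (-60, 1389, np.float64(95.1)), (-54, 1682, np.float64(94.4)), (-48, 1952, np.float64(95.1)), (-42, 1617, np.float64(95.9)), (-36, 1357, np.float64(95.2)), (-30, 1740, np.float64(95.5)), (-24, 31, np.float64(104.3)), (-18, 15, np.float64(105.8)), (6, 15, np.float64(95.3)), (12, 18, np.float64(95.0)), (18, 21, np.float64(95.3)), (24, 10, np.float64(94.7))]
```

>>> {"name": "apply_moves", "arguments": {
  "steps": [
    [0,0,0,0,0,1,-1],
    [0,0,0,0,0,1,-1],
    [0,0,0,0,0,1,-1]
  ]
}}

```text
time: 27.87
ee_pos: [0.4706, -0.1552, 0.0662]
eef_rot: [0.074, 0.997, -0.0, -0.001]
ft_force: [-4.9, -0.0, 7.4]
width: 0.0005
grip_force: 3.8
```

Run:
```python
from h import *
s=st()
c=cam('wrist');P=wl(cloud(c,UV));px=c['pixels'].reshape(-1,3).astype(int);k=(c['z_map'].ravel()>0)&(abs(P[:,1])<14)
for x0 in range(-74,-26,3):
    m=k&(abs(P[:,0]-x0)<1.5)&(P[:,2]<115)&(P[:,2]>80)
    if m.sum()>3: print(x0,m.sum(),np.percentile(P[m,2],[10,50,90]).round(1),np.median(px[m],axis=0))
```

```text
27.87 [ 0.4706 -0.1552  0.0662] F [-4.9 -0.   7.4] j [ 0.27  0.17 -0.04  1.94  0.01  1.03  1.64] w 0.0005 3.8
-74 446 [95.5 96.3 97. ] [185.  191.  187.5]
-71 447 [95.5 96.3 97.1] [177. 184. 180.]
-68 446 [95.5 96.4 97.1] [176. 182. 178.]
-65 435 [95.5 96.3 97.1] [171. 178. 174.]
-62 244 [92.9 94.  95. ] [188. 194. 185.]
-59 355 [91.9 93.6 94.7] [193. 196. 189.]
-56 391 [90.9 92.4 93.5] [166. 167. 168.]
-53 378 [91.  92.5 93.5] [166. 166. 168.]
-50 383 [91.1 92.4 93.4] [166. 166. 167.]
-47 657 [ 92.6  95.8 101.1] [53. 57. 55.]
-44 404 [100.2 101.2 102. ] [48. 51. 49.]
-41 380 [100.3 101.2 101.9] [45. 47. 45.]
-38 135 [ 94.1  96.  100.8] [43. 44. 42.]
-35 377 [93.5 94.5 95.4] [44. 45. 43.]
-32 350 [93.7 94.5 95.4] [44. 45. 42.]
-29 757 [ 94.1 100.4 112.2] [42. 41. 39.]
```

>>> {"name": "apply_moves", "arguments": {
  "steps": [
    [0,0,0,0,0,1,-1],
    [0,0,0,2,0,1,-1],
    [0,0,0,4,0,1,-1],
    [0,0,0,6,0,1,-1],
    [0,0,0,6,0,1,-1]
  ]
}}

```text
time: 28.33
ee_pos: [0.467, -0.1546, 0.0662]
eef_rot: [0.074, 0.997, -0.0, 0.002]
ft_force: [1.9, -0.7, 6.4]
width: 0.0003
grip_force: 3.1
```

>>> {"name": "apply_moves", "arguments": {
  "steps": [
    [0,0,0,2,0,0.3,-1],
    [0,0,0,4,0,0.3,-1],
    [0,0,0,6,0,0.3,-1],
    [0,0,0,6,0,0.3,-1]
  ]
}}

```text
time: 28.67
ee_pos: [0.4613, -0.1537, 0.066]
eef_rot: [0.074, 0.997, -0.0, 0.002]
ft_force: [2.9, -1.0, 7.7]
width: 0.0006
grip_force: 3.4
```

>>> {"name": "apply_moves", "arguments": {
  "steps": [
    [0,0,0,0,0,0.7,-1],
    [0,0,0,2,0,0.7,-1],
    [0,0,0,4,0,0.7,-1],
    [0,0,0,6,0,0.7,-1],
    [0,0,0,6,0,0.7,-1]
  ]
}}

```text
time: 29.08
ee_pos: [0.455, -0.1529, 0.0656]
eef_rot: [0.074, 0.997, -0.0, 0.002]
ft_force: [-2.0, 0.5, 13.2]
width: 0.0004
grip_force: 7.4
```

>>> {"name": "apply_moves", "arguments": {
  "steps": [
    [0,0,0,2,0,0,-1],
    [0,0,0,4,0,0,-1],
    [0,0,0,6,0,0,-1],
    [0,0,0,6,0,0,-1]
  ]
}}

```text
time: 29.42
ee_pos: [0.4511, -0.1521, 0.066]
eef_rot: [0.074, 0.997, -0.001, 0.004]
ft_force: [9.2, -1.2, 4.9]
width: 0.0003
grip_force: 7.1
```

```bash
cat > rd.py <<'E'
from h import *
s=st(); print('ee lf',wl(s['ee_pos']).round(1))
c=cam('wrist');P=wl(cloud(c,UV));k=(c['z_map'].ravel()>0)&(abs(P[:,1])<12)&(P[:,2]<115)&(P[:,2]>80)
print([(x0,*np.percentile(P[m,2],[50,90]).round(1).tolist()) for x0 in range(-77,-26,3) if (m:=k&(abs(P[:,0]-x0)<1.5)).sum()>3])
E
python3 rd.py
```

```text
29.42 [ 0.4511 -0.1521  0.066 ] F [ 9.2 -1.2  4.9] j [ 0.27  0.12 -0.04  2.    0.01  1.01  1.65] w 0.0003 7.1
ee lf [-38.9  -0.2  66. ]
[(-77, 94.9, 96.7), (-74, 96.3, 97.1), (-71, 96.3, 97.1), (-68, 96.2, 97.2), (-65, 96.3, 97.0), (-62, 93.7, 94.7), (-59, 93.6, 94.7), (-56, 100.1, 101.7), (-53, 101.3, 102.0), (-50, 102.0, 112.0), (-47, 106.2, 113.4), (-44, 102.9, 103.7), (-41, 104.1, 104.9), (-38, 104.9, 105.6)]
```

The ridge has moved 10 mm and is against its end stop. I release and check that the lid stays down.

>>> {"name": "apply_moves", "arguments": {
  "steps": [
    [0,0,0,0,0,-1,-1],
    [0,0,0,-3,0,-4,-1],
    [0,0,0,-3,0,-15,-1],
    [0,0,0,-3,0,-40,-1],
    [0,0,0,0,0,-75,-1],
    [0,0,0,0,0,-110,-1],
    [0,0,0,0,0,-140,-1],
    [0,0,0,0,0,-150,-1],
    [0,0,0,0,0,-150,-1],
    [0,0,0,0,0,-150,-1]
  ]
}}

```text
time: 30.3
ee_pos: [0.4471, -0.1516, 0.2138]
eef_rot: [0.074, 0.997, -0.0, -0.0]
ft_force: [-0.2, -0.1, -0.4]
width: 0.0008
grip_force: 0.0
```

```bash
python3 rd.py
python3 - <<'E'
from h import *
c=cam('scene');P=wl(cloud(c,UV));k=(c['z_map'].ravel()>0)&(abs(P[:,1])<30)&(P[:,2]>80)&(P[:,2]<130)
print([(x0,np.median(P[m,2]).round(1)) for x0 in range(-80,75,12) if (m:=k&(abs(P[:,0]-x0)<3)).sum()>3])
c=cam('wrist');
P=wl(cloud(c,UV));k=(c['z_map'].ravel()>0)&(abs(P[:,1])<25)&(P[:,2]>80)&(P[:,2]<130)
print([(x0,np.median(P[m,2]).round(1)) for x0 in range(-80,75,12) if (m:=k&(abs(P[:,0]-x0)<3)).sum()>3])
E
```

```text
30.3 [ 0.4471 -0.1516  0.2138] F [-0.2 -0.1 -0.4] j [ 0.27 -0.01 -0.04  1.81 -0.    1.34  1.65] w 0.0008 0.0
ee lf [-43.   -0.3 213.8]
[(-77, 95.6, 96.9), (-74, 96.2, 97.3), (-71, 96.1, 97.2), (-68, 96.3, 97.0), (-65, 96.4, 97.3), (-62, 94.3, 95.6), (-59, 94.0, 95.6), (-56, 101.2, 102.4), (-53, 102.0, 102.9), (-50, 101.8, 102.7), (-47, 95.0, 96.0), (-44, 95.1, 96.0), (-41, 95.1, 95.9), (-38, 94.8, 95.6), (-35, 95.1, 96.2), (-32, 94.9, 95.6), (-29, 92.2, 94.4)]
[(-80, np.float64(90.1)), (-68, np.float64(95.9)), (-56, np.float64(97.8)), (-44, np.float64(96.2)), (-32, np.float64(95.7)), (-20, np.float64(95.0)), (-8, np.float64(95.2)), (4, np.float64(96.2)), (16, np.float64(95.2)), (28, np.float64(95.8)), (40, np.float64(95.6)), (52, np.float64(94.6)), (64, np.float64(93.7))]
[(-80, np.float64(95.2)), (-68, np.float64(96.3)), (-56, np.float64(95.7)), (-44, np.float64(94.9)), (-32, np.float64(94.7)), (-20, np.float64(93.8)), (-8, np.float64(95.0)), (64, np.float64(93.8))]
```

The lid stays shut and level at about 96 mm. The ridge is about 10 mm along, the bolt holds, and the robot is clear. Handing in.

```bash
python3 -c "
from bench import r
print(r.close_job())"
```

```text
the job is handed in; nothing more can be done
None
```

The job is handed in at about 30 s of the 58 s: the pack is seated in the bay with its contacts at the latch end, the lid stays shut with its slide pushed over to locked, and the arm is clear; no verdict was returned.

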